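# Hold the cupel turntable's brake off with its keyed handle

### The job

Take the keyed steel handle out of its wooden stand and push its shaft into the hub of the turntable, turning it until the key slips into the keyway, and keep pushing against the brake spring until the flange is fully home on the hub. Finish while still gripping the handle and holding it pressed down, so that the brake stays off. Leave the cupels, the plunger, the pan and the tongs where they are.

Things in the scene. Friction and masses are not known exactly. Their poses are not given: they have to be found in the camera images.
- brake_key: Brake key, a plain steel handle with a keyed shaft, upright in the stand; 0.33 to 0.55 kg. Origin: centre of its flange's underside; z up the shaft axis, x to the side where the key sticks out. Flange: round, 48 mm across, z 0 to 6, with a flush pointer 8 mm wide reaching x = 36 on the key's side. Flat grip above it, shaft below (see key_grip, key_tip).
- key_grip (a point): Middle of the brake key's flat upright grip, 28 mm above its flange's underside, same axes. The grip is 44 mm wide along x, 14 mm thick along y, and runs from the flange's top to 52 mm above the flange's underside. Grip it from above, fingers closing along y; fingertips may rest on the flange.
- key_tip (a point): Lower end of the brake key's shaft, 50 mm below its flange's underside, same axes. Shaft 20 mm in diameter, its last 6 mm tapered to 13 mm. The key is a bar 7 mm wide along y, sticking out to 16 mm from the axis on the +x side only, from the flange down to 15 mm above this tip; below it the shaft is plain.
- hub_mouth (a point): Centre of the mouth of the turntable's steel hub, on its top face, 100 mm above the table; z up, x along the keyway. Hub 56 mm across, round bore 23 mm wide, 60 mm deep; keyway: slot 10 mm wide right through the wall, +x side only, full height. The shaft enters 15 mm at any angle, then the key rests on the top face until over the slot. Home: flange on the top face, brake_key x along this x.
- brake (a joint): Sprung brake button at the bottom of the hub's bore, m: 0 = up (brake on), grows as pressed. Its top is 42 mm below the hub's mouth: the shaft meets it with the flange 8 mm above the hub; flange down on the hub reads 0.008 = brake off. Spring 6.4 N at first touch, 12.8 N at 8 mm; the brake key's weight alone does not press it and it springs back when not pushed.
- turntable: Fixed dark cast iron turntable that does not turn, disc 260 mm across, its top 40 mm above the table; six round seats with 4 mm lips, 95 mm from the centre; place and yaw vary. Origin: on the table at its axis, straight below hub_mouth, same axes.
- stand: Fixed dark wooden block 80 x 80 x 65 mm with a round hole 36 mm wide and 58 mm deep in its top, in which the brake key stands, its flange on the block's top. Origin: centre of the underside, z up.
- mould: Bystander, fixed: round steel cupel mould, foot 68 mm across, 50 mm high, origin at the centre of the underside. It may stand where the stand does in another episode.
- plunger: Bystander: steel plunger, 90 mm long, with a round knob 38 mm across, standing in the mould, knob top 100 mm above the table; it has no key, flange or flat grip. Origin: centre of its lower end.
- pan: Bystander: chipped white enamel pan 207 mm across, 44 mm high, origin under its centre.
- tongs: Bystander: black iron crucible tongs 375 mm long lying along its x, 16 mm high, origin under the pivot.
- cupel1: Bystander: grey bone ash cupel, 38 mm across, 24 mm high, loose in a seat of the turntable; top 64 mm above the table. Origin: centre of its underside.
- cupel2: Bystander: grey bone ash cupel, 38 mm across, 24 mm high, loose in a seat of the turntable; top 64 mm above the table. Origin: centre of its underside.
- cupel3: Bystander: grey bone ash cupel, 38 mm across, 24 mm high, loose in a seat of the turntable; top 64 mm above the table. Origin: centre of its underside.
- cupel4: Bystander: grey bone ash cupel, 38 mm across, 24 mm high, loose in a seat of the turntable; top 64 mm above the table. Origin: centre of its underside.
There are look-alikes about, which are no part of the job. What is shaped like the stand but blue or green is not meant.

How it is judged:
By the outcome, as a careful person would: the job done as asked, in the order asked, and still so for the second after the job is handed in, while the arm keeps its last pose, push and grip.
It also fails if it takes over 37 s, if anything falls off the work surface, if the arm or the gripper's body presses on something with over 40 N, if the wrist force passes 120 N, or if a joint passes its speed limit or range.

### The arm

A 6-joint arm with a two-finger parallel gripper is mounted at the origin on the work surface. World frame = base frame: x ahead of the robot, y to its left, z up, the work surface at z = 0. Lengths are in mm, angles in rad, forces in N, time in s.
With the tool pointing down it reaches from about 275 to 750 mm from the base axis. Payload 10.2 kg.
Tool frame: the origin (TCP) lies midway between the tips of the shut fingers; the grasp point (between the pads) lies 19 mm behind it; z points along the fingers, y is the line along which they close (so a half turn about z gives the same grasp; the last joint's range is limited). The gripper opens to 85 mm and grips with 20 to 120 N. Pads are 22 mm wide; open, the fingers measure 114 mm over their backs; the gripper's body (76 mm by 85 mm) begins 54 mm behind the grasp point. The pads swing forward as they close: fully open they stand 13 mm farther back than shut.
Start: joints at [-1.505, 0.313, 1.498, -0, 1.331, -0.223], TCP at [149.508, -503.268, 231.294] pointing down, gripper open.
Joint ranges: [-2.94, 2.94], [-0.97, 2.17], [0.19, 2.56], [-1.23, 4.37], [0.02, 3.11], [-2.88, 2.88]. Speed limits (rad/s): [2.39, 2.39, 3.01, 3.14, 3.14, 3.14].

### API

Orientations are given as a unit quaternion [w, x, y, z].
In Python, from rig import ctrl gives the robot as it stands.
- The arm moves only by the tool send_rows, never from a script. Its argument "targets" is a list of rows, each an object with "offset": the shift along the world's x, y, z in cm, a list of three; "spin": the turn about the world's z in rad. A call has 1 to 8 rows; each row is the pose to reach, as a shift and turn from the pose commanded when the call began; what a row does not reach only later rows make up. A row lasts 1/12 s, in which the tool goes at most 41.7 mm and 7.16 degrees, less where a joint would pass 70% of its speed; a pose out of reach is approached as far as the arm can. A call with a gripper value outside its range is refused whole. "grip" is the opening, from 0 (shut) to 1 (fully open), set as the call begins (left out, the last holds). The fingers move at their own pace and stop on an object; "squeeze" is the grip in N (left out, the last holds). Time passes only in rows, so rows that repeat a pose let the fingers close. It gives the time, the measured TCP pose, the force, the opening and the grip force at its end, in the units of the state.
- ctrl.sense(): the state, without advancing time (a new reading comes with each control period).
- ctrl.capture(name): name is "side" or "top"; returns (picture, depth): 480x640x3 uint8, red, green, blue; 480x640 float32, mm along the optical axis (not along the pixel's ray), 0 where there is no reading.
- ctrl.calibration(name): a dict with "fx", "fy", "cx", "cy" (pixels), "k1" (the pictures are not rectified: a ray, as slopes to the right and down, at radius r is drawn at 1 + k1 r^2 times it, then the intrinsics apply), "view" (4x4, takes a point from world to camera coordinates). Camera axes: x right, y down, z forward; pixel columns grow to the right and rows downward; lengths in mm; the calibration is good to about 2 mm. A picture is of the moment at which its call begins. calibration takes no time and is no camera call.
- ctrl.finish_job(): hands the job in; it is judged then, once.
Trained networks look in the newest picture that a camera, given by its name, has taken for a name from the list of things; names that differ only in an ending like _2 or _b are one class to them, and where a whole thing is asked for, a point or a joint stands for the part that bears it (a point fixed in the world has none). Each returns a list of dicts, best first, with "conf" (0 to 1); they miss things now and then, are a little off and sometimes report something else, mostly with a low value. They report only what shows in the picture. A call takes as long as a camera call. They do not tell look-alikes from the thing itself.
- ctrl.search_frame(camera, query): "box" ([left, top, right, bottom] in pixels, round what is visible of it).
- ctrl.place_of(camera, query): "uv" ([column, row] in pixels: a listed point, or the origin of a listed thing).
The state is a dict: "time_s": time; "joints": joint angles; "dq": joint speeds; "tau": joint torques, N m; "eef_pos": TCP position; "ee_rot": TCP orientation; "force": force on the tool from outside, world axes, zero at the start; "wrist_torque": the same for the moment, N m; "grip_width": opening from 0.0 (shut) to 1.0 (fully open); "grip_force": force on a finger pad.
Only numpy, scipy, OpenCV 4.12 (cv2) and the standard library are available. Lean on these libraries where they do the work, as an engineer would, in place of code of your own. Each camera call takes 0.05 s, during which the arm holds its last target. There are 200 camera calls.

## Working session

There is one attempt and no reset: what is moved stays moved. The work goes in short steps, Python scripts to look and compute and a tool call to move; the robot and the scene stay as the last step left them, time stands still between calls to the robot, and variables do not carry over. Pictures are saved under pics/ and viewed, at most 10 in all, crops included, and the job is handed in when it is done.

Besides the shell and the picture viewer there is one more tool, called after "Request:" as name(argument=value, ...) on one line, values as JSON. send_rows: Moves the arm, as the interface text tells. Its arguments: {"type":"object","properties":{"targets":{"type":"array"},"grip":{"type":"number"},"squeeze":{"type":"number"}},"required":["targets"]}

```bash
mkdir -p pics
cat > h.py <<'E'
import numpy as np, cv2
from rig import ctrl
def deproj(cam,uv,depth=None,z=None):
    c=ctrl.calibration(cam); V=np.array(c["view"])
    K=np.array([[c["fx"],0,c["cx"]],[0,c["fy"],c["cy"]],[0,0,1.]])
    p=cv2.undistortPoints(np.array(uv,float).reshape(-1,1,2),K,np.array([c["k1"],0,0,0.])).reshape(-1,2)
    R=V[:3,:3];t=V[:3,3]; d=np.c_[p,np.ones(len(p))]
    o=-R.T@t; dw=d@R
    if z is not None: s=(z-o[2])/dw[:,2]
    else: s=np.atleast_1d(depth)
    return o+dw*np.asarray(s).reshape(-1,1)
def proj(cam,P):
    c=ctrl.calibration(cam); V=np.array(c["view"])
    K=np.array([[c["fx"],0,c["cx"]],[0,c["fy"],c["cy"]],[0,0,1.]])
    return cv2.projectPoints(np.array(P,float).reshape(-1,3),cv2.Rodrigues(V[:3,:3])[0],V[:3,3],K,np.array([c["k1"],0,0,0.]))[0].reshape(-1,2)
def snap(cam,name):
    im,d=ctrl.capture(cam); np.savez(f"pics/{name}.npz",im=im,d=d); cv2.imwrite(f"pics/{name}.png",im[:,:,::-1]); return im,d
E
python3 - <<'E'
from h import *
for c in("top","side"):
    snap(c,c+"0"); V=np.array(ctrl.calibration(c)["view"]); print(c,-V[:3,:3].T@V[:3,3],V[2,:3],ctrl.calibration(c)["fx"],ctrl.calibration(c)["k1"])
    for q in("brake_key","key_grip","hub_mouth","stand","turntable","mould","plunger"):
        for r in ctrl.place_of(c,q)[:3]: print(q,np.round(r["uv"]),round(r["conf"],2))
print(ctrl.sense())
E
```

```text
top [ 378.2762556   -65.68888111 1190.29816549] [ 0.21171204 -0.02219877 -0.97707995] 460.4988508051346 -0.006144241179087886
key_grip [172. 248.] 0.93
key_grip [273. 269.] 0.5
hub_mouth [309. 278.] 0.76
hub_mouth [310. 285.] 0.48
stand [175. 208.] 0.81
stand [180. 257.] 0.77
stand [125. 259.] 0.67
turntable [308. 284.] 0.94
mould [212. 319.] 0.96
mould [177. 256.] 0.36
plunger [211. 319.] 0.49
side [173.38725553 463.2329015  811.41361816] [ 0.45277678 -0.54496238 -0.70569766] 433.55580473514755 0.019301882046691237
brake_key [211. 347.] 0.84
key_grip [210. 334.] 0.68
key_grip [349. 293.] 0.33
stand [173. 332.] 0.69
stand [218. 363.] 0.57
stand [296. 390.] 0.16
turntable [352. 292.] 0.8
mould [295. 391.] 0.86
plunger [293. 385.] 0.97
{'time_s': 0.8, 'joints': array([-1.50539627e+00,  3.12869367e-01,  1.49770959e+00,  4.52005956e-06,
        1.33101159e+00, -2.23381174e-01]), 'dq': array([ 0.00220148,  0.00027752, -0.0008262 ,  0.00036839,  0.00031277,
       -0.00139428]), 'tau': array([ 3.96610212e-04, -4.12147880e+01, -2.59887922e+01, -2.39799292e-04,
        4.94173983e-04, -1.68600553e-05]), 'eef_pos': array([ 149.51049697, -503.25961773,  231.3062451 ]), 'ee_rot': array([1.22570150e-06, 9.89593851e-01, 1.43888881e-01, 2.10521505e-06]), 'force': array([-0.35267644,  0.51237144,  0.21825403]), 'wrist_torque': array([-0.00292394,  0.00926832, -0.07443969]), 'grip_force': 0.0, 'grip_width': 1.004824834164438}
```

View pics/top0.png

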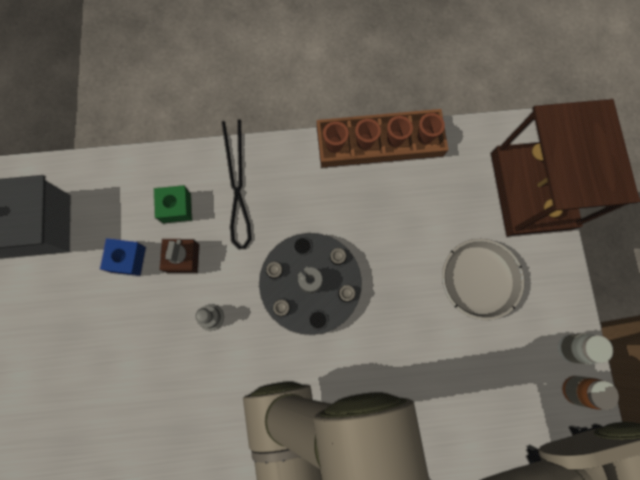

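View pics/side0.png

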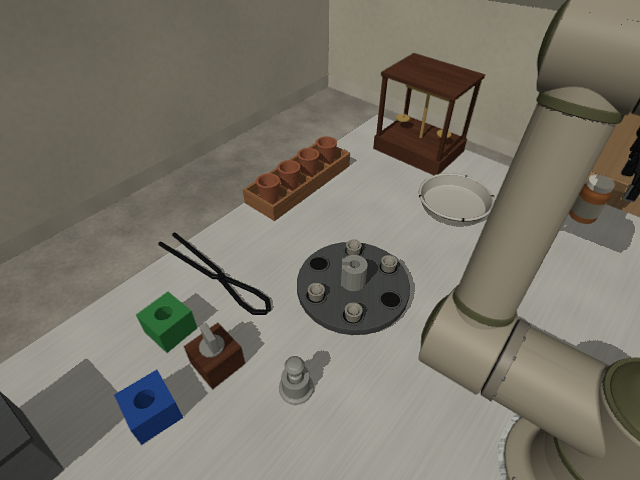

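The top view shows the dark wooden stand with the steel key at (178,254). The blue block (122,257) and green block (172,203) are look-alikes and empty. The plunger in its mould is at (208,317), and the turntable hub at (310,279). In the side view, the key is at (210,345) and the hub at (353,270). I choose the brown stand's key and will check it in a crop.

Run:
```python
from h import *
def crop(n,u,v,w=40):
    im=cv2.imread(f"pics/{n}.png")[v-30:v+30,u-w:u+w]; return cv2.resize(im,(400,300),interpolation=cv2.INTER_CUBIC)
cv2.imwrite("pics/crop0.png",np.vstack([np.hstack([crop("top0",178,254),crop("side0",212,350)]),np.hstack([crop("top0",310,279),crop("side0",353,272)])]))
for n,c,boxK,boxH in(("top0","top",(150,225,210,285),(285,255,335,305)),("side0","side",(180,310,250,390),(330,240,380,300))):
    d=np.load(f"pics/{n}.npz")["d"]
    for nm,(a,b,e,f) in(("key",boxK),("hub",boxH)):
        v,u=np.mgrid[b:f,a:e]; dd=d[b:f,a:e].ravel(); m=dd>0
        P=deproj(c,np.c_[u.ravel(),v.ravel()][m],dd[m])
        if nm=="key":
            for lo,hi in((58,67),(67,76),(80,125),(112,125)):
                Q=P[(P[:,2]>lo)&(P[:,2]<hi)]
                if len(Q)>3:
                    w,E=np.linalg.eigh(np.cov(Q[:,:2].T)); print(c,nm,lo,len(Q),Q.mean(0).round(1),np.sqrt(w).round(1),np.degrees(np.arctan2(E[1,1],E[0,1])).round(1), Q.min(0).round(),Q.max(0).round())
        else:
            Q=P[(P[:,2]>92)&(P[:,2]<110)]; print(c,nm,len(Q),Q.mean(0).round(1),Q.min(0).round(),Q.max(0).round(),cv2.minEnclosingCircle(Q[:,:2].astype(np.float32)))
```

```text
top key 58 593 [620.9 250.5  64.3] [25.8 27.9] 95.3 [582. 209.  58.] [668. 296.  67.]
top key 67 249 [624.9 244.2  69.7] [18.5 21.9] 158.5 [584. 210.  67.] [667. 294.  76.]
top key 80 196 [624.1 249.7 108.2] [ 4.5 13.2] 165.6 [603. 240.  81.] [648. 263. 122.]
top key 112 115 [625.3 251.8 116.4] [ 4.2 12.8] 167.1 [603. 241. 112.] [648. 263. 122.]
top hub 357 [524.9 -72.7  99.9] [ 498. -100.   92.] [556. -44. 106.] ((526.9421997070312, -71.61417388916016), 29.340404510498047)
side key 58 1063 [626.7 254.8  64.7] [25.7 39.6] 175.0 [580. 210.  58.] [742. 296.  67.]
side key 67 409 [623.5 257.4  70.1] [19.5 24.5] 176.5 [583. 212.  67.] [741. 296.  76.]
side key 80 273 [618.7 256.1 108.8] [ 4.4 14.2] 167.7 [601. 242.  80.] [646. 265. 120.]
side key 112 164 [623.  254.1 116.9] [ 4.1 13.2] 165.3 [603. 242. 112.] [646. 264. 120.]
side hub 409 [524.5 -68.7  99.1] [ 497. -100.   92.] [555. -42. 104.] ((525.2674560546875, -70.4034194946289), 30.051429748535156)
```

View pics/crop0.png

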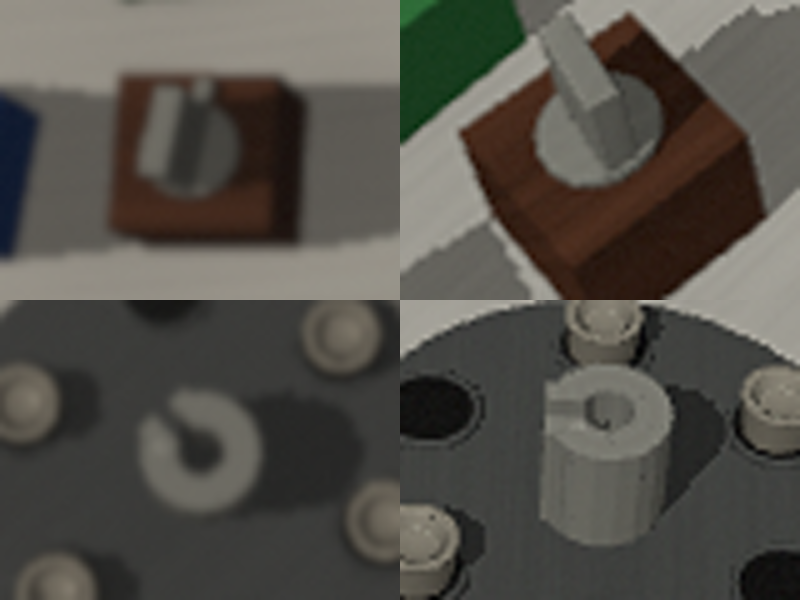

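The crop confirms a keyed handle with flange and flat grip in the brown stand. In the top view its pointer is at about (178.6,241.6), towards world +x. The hub slot runs up-left from (310,279) to about (302,272). Next I'll refine the yaws and set out.

Run:
```python
from h import *
p=deproj("top",[[178.6,241.6]],z=71)[0]; print("pointer",p.round(1),np.degrees(np.arctan2(p[1]-252.5,p[0]-625)).round(1))
a=np.radians(np.arange(0,360,1))
for c in("top","side"):
    g=cv2.cvtColor(cv2.imread(f"pics/{c}0.png"),cv2.COLOR_BGR2GRAY).astype(np.float32)
    # hub centre fit: bright annulus template 12..27 at z=100 with dark outside/inside
    best=[]
    def samp(x,y,r,z): 
        q=proj(c,np.c_[x+r*np.cos(a),y+r*np.sin(a),np.full(360,z)]).astype(np.float32)
        return cv2.remap(g,q[None,:,0],q[None,:,1],cv2.INTER_LINEAR)[0]
    for x in np.arange(517,536,1.):
        for y in np.arange(-82,-60,1.):
            best.append((samp(x,y,25,100).mean()+samp(x,y,15,100).mean()-samp(x,y,31,100).mean()-samp(x,y,8,100).mean(),x,y))
    best.sort(reverse=True); x,y=np.mean([b[1:] for b in best[:5]],0); print(c,"hub",x,y,best[0])
    s=sum(samp(x,y,r,100) for r in(16,18,20,22,24)); w=np.clip(np.median(s)-15*5-s,0,None)
    k=np.argmax(cv2.blur(np.r_[s,s,s][None],(21,1))[0][360:720]*-1); 
    idx=(np.arange(-30,31)+k)%360; print("slot",k,(k+(w[idx]*np.arange(-30,31)).sum()/w[idx].sum()).round(1), s[idx][::4].round())
```

```text
pointer [655.4 242.9  71. ] -17.5
top hub 526.8 -72.4 (np.float32(83.18612), np.float64(527.0), np.float64(-72.0))
slot 37 37.1 [519. 508. 490. 459. 421. 376. 338. 314. 311. 332. 370. 420. 465. 496.
 520. 536.]Traceback (most recent call last):
  File "<stdin>", line 13, in <module>
  File "<stdin>", line 9, in samp
  File "h.py", line 13, in proj
    c=ctrl.calibration(cam); V=np.array(c["view"])
ValueError: time passes only in moves, steps and waits
```

Request:
send_rows(targets=[{"offset": [2.2,3.5,0],"spin": -0.1},{"offset": [4.4,7,0],"spin": -0.2},{"offset": [6.6,10.5,0],"spin": -0.3},{"offset": [8.8,14,0],"spin": -0.4},{"offset": [11,17.5,0],"spin": -0.5},{"offset": [13.2,21,0],"spin": -0.524},{"offset": [15.4,24.5,0],"spin": -0.524},{"offset": [17.6,28,0],"spin": -0.524}], grip=0.7, squeeze=80)

```text
time_s: 1.47
eef_pos: [326.1, -221.5, 231.5]
ee_rot: [0.0, 0.993, -0.118, 0.0]
force: [1.1, -0.8, -0.9]
grip_width: 0.699
grip_force: 0.0
```

Request:
send_rows(targets=[{"offset": [2.1,3.4,0],"spin": 0},{"offset": [4.2,6.8,0],"spin": 0},{"offset": [6.3,10.2,0],"spin": 0},{"offset": [8.5,13.5,0],"spin": 0},{"offset": [10.7,16.9,0],"spin": 0},{"offset": [12.8,20.3,0],"spin": 0},{"offset": [15,23.7,0],"spin": 0},{"offset": [17.1,27.1,0],"spin": 0}])

```text
time_s: 2.13
eef_pos: [497.3, 49.9, 231.4]
ee_rot: [0.0, 0.993, -0.117, 0.0]
force: [0.8, -1.5, 0.2]
grip_width: 0.699
grip_force: 0.0
```

Request:
send_rows(targets=[{"offset": [2.1,3.4,0],"spin": 0},{"offset": [4.2,6.8,0],"spin": 0},{"offset": [6.3,10.2,0],"spin": 0},{"offset": [8.5,13.5,-1],"spin": 0},{"offset": [10.7,16.9,-3],"spin": 0},{"offset": [12.8,20.3,-5],"spin": 0},{"offset": [12.8,20.3,-7],"spin": 0},{"offset": [12.8,20.3,-7],"spin": 0}])

```text
time_s: 2.8
eef_pos: [622.9, 252.2, 155.4]
ee_rot: [0.001, 0.993, -0.116, -0.004]
force: [-0.4, -0.3, -1.6]
grip_width: 0.701
grip_force: 0.0
```

Run:
```python
from h import *
C={c:ctrl.calibration(c) for c in("top","side")}; ctrl.calibration=lambda n:C[n]
a=np.radians(np.arange(0,360,1)); c="side"
g=cv2.cvtColor(cv2.imread("pics/side0.png"),cv2.COLOR_BGR2GRAY).astype(np.float32)
def samp(x,y,r,z):
    q=proj(c,np.c_[x+r*np.cos(a),y+r*np.sin(a),np.full(360,z)]).astype(np.float32)
    return cv2.remap(g,q[None,:,0],q[None,:,1],cv2.INTER_LINEAR)[0]
for x,y in((526,-71.5),(525,-70.5),(527,-72.4)):
    s=sum(samp(x,y,r,100) for r in(16,18,20,22,24)); b=cv2.blur(np.r_[s,s,s][None],(15,1))[0][360:720]; k=b.argmin(); print(k,[int(b[(k+i)%360]) for i in range(-40,41,5)])
im,_=snap("side","side1"); s=ctrl.sense(); print(s["eef_pos"],s["ee_rot"],s["grip_width"])
cv2.imwrite("pics/crop1.png",cv2.resize(im[250:400,130:330,::-1],(800,600),interpolation=cv2.INTER_CUBIC))
```

```text
35 [597, 598, 599, 597, 584, 551, 512, 483, 474, 481, 502, 534, 568, 592, 611, 622, 626]
32 [595, 597, 598, 593, 575, 541, 504, 480, 474, 484, 508, 542, 576, 598, 612, 619, 618]
39 [600, 600, 600, 599, 587, 552, 511, 481, 474, 482, 503, 534, 567, 591, 612, 626, 630]
[623.41837231 250.99222676 158.56617765] [ 9.45625171e-04  9.93155779e-01 -1.16765292e-01 -2.56348313e-03] 0.7009316091973246
```

View pics/crop1.png

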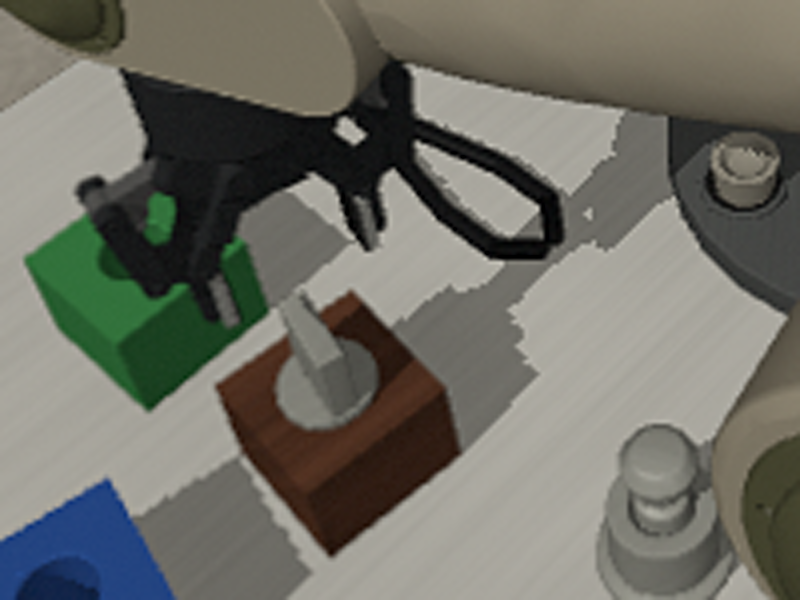

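Both fingertips (crop (222,310) and (368,235)) straddle the steel key, which is still in the brown stand. I'll descend and grip.

Request:
send_rows(targets=[{"offset": [0.05,0.15,-1.5],"spin": 0},{"offset": [0.05,0.15,-3],"spin": 0},{"offset": [0.05,0.15,-4.5],"spin": 0},{"offset": [0.05,0.15,-6],"spin": 0},{"offset": [0.05,0.15,-7.2],"spin": 0},{"offset": [0.05,0.15,-8.1],"spin": 0},{"offset": [0.05,0.15,-8.5],"spin": 0},{"offset": [0.05,0.15,-8.5],"spin": 0}])

```text
time_s: 3.52
eef_pos: [624.9, 251.8, 76.3]
ee_rot: [0.0, 0.993, -0.118, -0.0]
force: [-0.3, -0.3, -0.1]
grip_width: 0.703
grip_force: 0.0
```

Request:
send_rows(targets=[{"offset": [0,0,0],"spin": 0},{"offset": [0,0,0],"spin": 0},{"offset": [0,0,0],"spin": 0},{"offset": [0,0,0],"spin": 0},{"offset": [0,0,0],"spin": 0},{"offset": [0,0,0],"spin": 0}], grip=0, squeeze=80)

```text
time_s: 4.02
eef_pos: [625.3, 252.4, 77.1]
ee_rot: [-0.0, 0.993, -0.117, 0.001]
force: [-0.9, 0.3, 6.0]
grip_width: 0.152
grip_force: 78.9
```

Request:
send_rows(targets=[{"offset": [0,0,0.8],"spin": 0},{"offset": [0,0,2],"spin": 0},{"offset": [0,0,3.5],"spin": 0},{"offset": [0,0,5],"spin": 0},{"offset": [0,0,6.5],"spin": 0},{"offset": [0,0,8.5],"spin": 0},{"offset": [0,0,10.5],"spin": 0},{"offset": [0,0,11.5],"spin": 0}])

```text
time_s: 4.68
eef_pos: [625.5, 252.3, 194.5]
ee_rot: [-0.001, 0.993, -0.117, 0.002]
force: [-0.4, -0.4, -2.7]
grip_width: 0.152
grip_force: 78.0
```

Request:
send_rows(targets=[{"offset": [-1.0,-3.0,0],"spin": 0.1},{"offset": [-2.0,-6.5,0],"spin": 0.2},{"offset": [-3.0,-10.0,0],"spin": 0.3},{"offset": [-4.0,-13.5,0],"spin": 0.4},{"offset": [-5.0,-17.0,0],"spin": 0.5},{"offset": [-6.0,-20.5,0],"spin": 0.6},{"offset": [-7.0,-24.0,0],"spin": 0.7},{"offset": [-8.0,-27.5,0],"spin": 0.8}])

```text
time_s: 5.35
eef_pos: [544.0, -24.2, 191.4]
ee_rot: [-0.0, 0.96, 0.281, -0.0]
force: [0.5, 0.3, -2.9]
grip_width: 0.154
grip_force: 78.8
```

Request:
send_rows(targets=[{"offset": [-0.9,-2.5,0],"spin": 0.075},{"offset": [-1.85,-4.9,0],"spin": 0.075},{"offset": [-1.85,-4.9,0],"spin": 0.075},{"offset": [-1.85,-4.9,0],"spin": 0.075}])

```text
time_s: 5.68
eef_pos: [526.1, -72.7, 191.4]
ee_rot: [-0.0, 0.95, 0.313, -0.0]
force: [0.4, 0.6, -3.0]
grip_width: 0.151
grip_force: 78.9
```

Run:
```python
from h import *
s=ctrl.sense(); print(s["eef_pos"],s["ee_rot"],s["force"],np.degrees(2*np.arctan2(s["ee_rot"][2],s["ee_rot"][1])),s["grip_width"])
im,_=snap("side","side2"); a=im[205:315,300:405,::-1]
im2,_=snap("top","top2"); b=im2[235:345,255:360,::-1]
cv2.imwrite("pics/crop2.png",np.hstack([cv2.resize(x,(400,419),interpolation=cv2.INTER_CUBIC) for x in(a,b)]))
```

```text
[526.12445513 -72.65669453 191.41554817] [-1.40218899e-04  9.49643636e-01  3.13331998e-01 -6.08052572e-05] [ 0.43769041  0.60909093 -2.98595571] 36.5202951297575 0.15079884586023815
```

View pics/crop2.png

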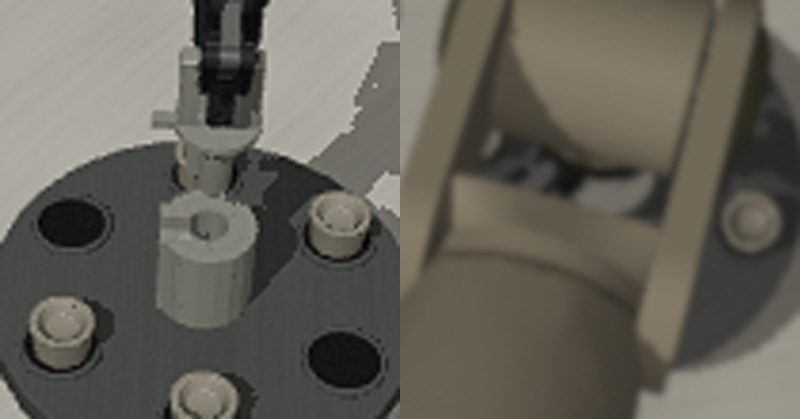

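Side crop: the held key's pointer (160,120) lies parallel to the hub slot (175,218), and the shaft (212,175) is nearly above the bore (208,224). In the top view the arm hides it. I'll measure the shaft against the hub in the side camera.

Run:
```python
from h import *
from scipy.optimize import least_squares
z=np.load("pics/side2.npz"); d=z["d"]; im=z["im"]
v,u=np.mgrid[200:320,310:400]; dd=d[200:320,310:400].ravel(); m=dd>0
P=deproj("side",np.c_[u.ravel(),v.ravel()][m],dd[m])
def fit(lo,hi,R,c0,tol):
    Q=P[(P[:,2]>lo)&(P[:,2]<hi)]; Q=Q[np.linalg.norm(Q[:,:2]-c0,axis=1)<tol]
    r=least_squares(lambda c:np.linalg.norm(Q[:,:2]-c,axis=1)-R,c0,loss="soft_l1"); print(lo,hi,len(Q),r.x.round(1),np.abs(r.fun).mean().round(2))
fit(136,143,10,(526,-72),16); fit(143,176,10,(526,-72),14); fit(178,187,24,(526,-72),30); fit(50,97,28,(526,-72),34)
c=(526.1,-72.7)
Q=P[(P[:,2]>110)&(np.linalg.norm(P[:,:2]-c,axis=1)<45)]; print("zmin",np.sort(Q[:,2])[:8].round(1))
print(proj("side",[[*c,165],[*c,131],[*c,100]]).round(1))
g=cv2.cvtColor(im,cv2.COLOR_RGB2GRAY)
for r in(248,250,252): print(r,g[r,340:375])
for r in(262,264): print(r,g[r,338:372])
```

```text
136 143 19 [526.1 -72.4] 0.78
143 176 78 [526.5 -72.1] 0.94
178 187 149 [529.5 -74.7] 3.37
50 97 416 [525.6 -70.4] 3.15
zmin [129.9 133.6 134.6 134.6 134.7 135.7 136.6 137.1]
[[356.4 242.5]
 [355.4 253.7]
 [354.6 263.3]]
248 [ 74  72  72  72  70  54  39  81 115 105 104 106  94 100 105 103 102  99
  94  85  70  18  42  44  43  74  74  72  42  42  43  45  42  41  44]
250 [ 72  73  70  62  72  23  47  93  99 104 105 104  97 100 104 102 101  97
  92  80  69   1  27  65  75  71  71  72  74  75  73  76  74  40  43]
252 [ 73  75  71  74  66  38  25  93  97  98  98  87  96 102 102 100  99  94
  89  75  50   7  60  63  72  72  74  73  71  73  73  73  40  41  44]
262 [ 73  70  72  74 107 105 103 101 103 104 111 108  65  70  98 100 104 105
 107 104  99 111 128 133 129 129 130 133 137  39  39  44  44  46]
264 [ 70  70  73  74 107 105 104 103 102 106 105 103  67  71 100 102 104 106
 108 103  98  90 129 129 132 128 129 131 135  88  37  43  44  45]
```

Request:
send_rows(targets=[{"offset": [0,0.1,-0.8],"spin": 0},{"offset": [0,0.1,-1.6],"spin": 0},{"offset": [0,0.1,-2.3],"spin": 0},{"offset": [0,0.1,-2.8],"spin": 0},{"offset": [0,0.1,-3.2],"spin": 0},{"offset": [0,0.1,-3.6],"spin": 0},{"offset": [0,0.1,-3.6],"spin": 0}])

```text
time_s: 6.37
eef_pos: [526.2, -70.6, 154.4]
ee_rot: [-0.0, 0.949, 0.315, -0.001]
force: [0.0, -0.4, -3.7]
grip_width: 0.155
grip_force: 79.1
```

Request:
send_rows(targets=[{"offset": [0,0,-0.3],"spin": 0},{"offset": [0,0,-0.6],"spin": 0},{"offset": [0,0,-0.8],"spin": 0},{"offset": [0,0,-1.0],"spin": 0},{"offset": [0,0,-1.0],"spin": 0}])

```text
time_s: 6.78
eef_pos: [526.4, -70.7, 144.9]
ee_rot: [-0.0, 0.949, 0.314, -0.0]
force: [-0.1, 0.0, -3.4]
grip_width: 0.152
grip_force: 79.1
```

Request:
send_rows(targets=[{"offset": [0,0,-0.4],"spin": 0},{"offset": [0,0,-0.8],"spin": 0},{"offset": [0,0,-1.2],"spin": 0},{"offset": [0,0,-1.6],"spin": 0},{"offset": [0,0,-2.0],"spin": 0},{"offset": [0,0,-2.2],"spin": 0},{"offset": [0,0,-2.2],"spin": 0}])

```text
time_s: 7.37
eef_pos: [526.3, -70.7, 122.7]
ee_rot: [-0.0, 0.949, 0.314, -0.0]
force: [-0.8, -0.5, -3.0]
grip_width: 0.152
grip_force: 79.1
```

Slid in freely. Now I'll press against the spring.

Request:
send_rows(targets=[{"offset": [0,0,-0.3],"spin": 0},{"offset": [0,0,-0.5],"spin": 0},{"offset": [0,0,-0.7],"spin": 0},{"offset": [0,0,-0.9],"spin": 0},{"offset": [0,0,-1.0],"spin": 0},{"offset": [0,0,-1.0],"spin": 0}])

```text
time_s: 7.87
eef_pos: [526.9, -70.9, 114.1]
ee_rot: [0.0, 0.949, 0.314, 0.001]
force: [-2.3, 1.4, 7.1]
grip_width: 0.154
grip_force: 80.5
```

Request:
send_rows(targets=[{"offset": [-0.05,0.02,-0.15],"spin": 0},{"offset": [-0.05,0.02,-0.3],"spin": 0},{"offset": [-0.05,0.02,-0.4],"spin": 0},{"offset": [-0.05,0.02,-0.4],"spin": 0},{"offset": [-0.05,0.02,-0.4],"spin": 0}])

```text
time_s: 8.28
eef_pos: [526.9, -70.9, 112.0]
ee_rot: [0.001, 0.949, 0.315, 0.001]
force: [-6.4, 1.9, 22.1]
grip_width: 0.157
grip_force: 82.8
```

Force stepped up to about 25 N at the expected home height. I'll verify visually.

Run:
```python
from h import *
im,d=snap("side","side3")
s=ctrl.sense(); print(s["eef_pos"],s["force"],s["wrist_torque"],s["time_s"])
cv2.imwrite("pics/crop3.png",cv2.resize(im[220:310,300:420,::-1],(800,600),interpolation=cv2.INTER_CUBIC))
v,u=np.mgrid[235:300,320:390]; dd=d[235:300,320:390].ravel(); m=dd>0
P=deproj("side",np.c_[u.ravel(),v.ravel()][m],dd[m]); r=np.linalg.norm(P[:,:2]-(526.5,-71.2),axis=1)
for lo,hi in((12,17),(17,23),(25,27.5)):
    Q=P[(r>lo)&(r<hi)&(P[:,2]>95)&(P[:,2]<120)]; print(lo,hi,len(Q),np.percentile(Q[:,2],[10,50,90]).round(1))
```

```text
[526.86905722 -70.86639314 112.03208443] [-8.1444686   1.47621674 21.05487132] [0.41239391 1.22326967 0.04170813] 8.3333
12 17 41 [104.9 107.5 117.9]
17 23 93 [103.5 107.  118. ]
25 27.5 48 [ 98.6 100.3 104.8]
```

View pics/crop3.png

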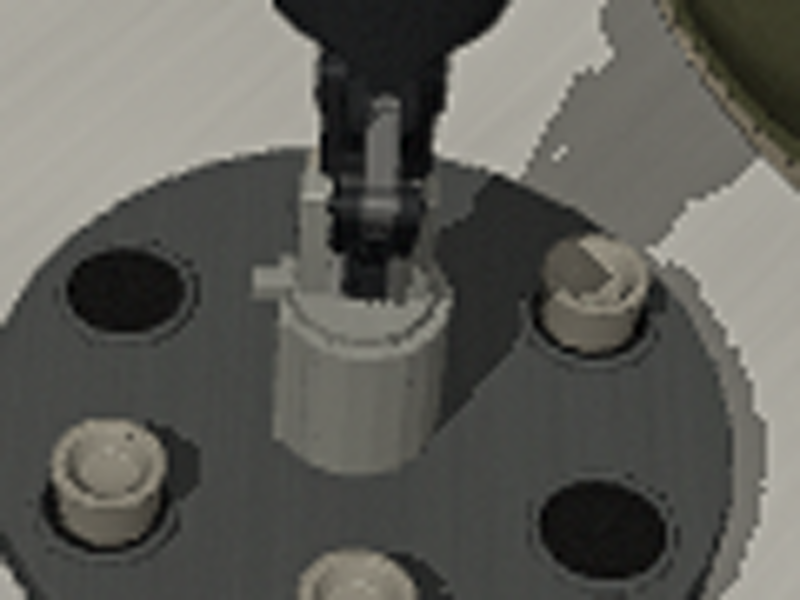

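The flange sits on the hub (rim near (365,335)), with its pointer (270,280) over the slot side. I'll relieve the side load and press slightly more for margin.

Request:
send_rows(targets=[{"offset": [-0.05,0,-0.05],"spin": 0},{"offset": [-0.1,0,-0.1],"spin": 0},{"offset": [-0.1,0,-0.1],"spin": 0},{"offset": [-0.1,0,-0.1],"spin": 0},{"offset": [-0.1,0,-0.1],"spin": 0}])

```text
time_s: 8.75
eef_pos: [526.9, -70.9, 112.0]
ee_rot: [0.002, 0.949, 0.315, 0.003]
force: [-4.4, 3.3, 27.3]
grip_width: 0.154
grip_force: 83.4
```

```bash
python3 -c "
from h import *
s=ctrl.sense(); print(s['eef_pos'],s['ee_rot'],s['force'],s['wrist_torque'])"
```

```text
[526.87825161 -70.9274026  112.03788452] [0.00185066 0.94925075 0.31450317 0.00270984] [-4.40431466  3.33215461 27.32581947] [0.72558225 1.15210722 0.03742845]
```

```bash
python3 -c "
from rig import ctrl
print(ctrl.finish_job())"
```

```text
the job is handed in; nothing more can be done
None
```

I handed the job in with the brake key keyed into the hub, its flange down on the top face, and the arm still gripping and pressing at about 27 N. The TCP stopped at the expected home height and didn't move when I pressed harder. I had no direct brake reading or verdict, and the cupels, plunger, pan and tongs weren't touched.

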